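# Clear the sander's catch tray and hold its dust hood open at the index

## Robot

A 6-joint arm with a two-finger parallel gripper is mounted at the origin on the work surface. World frame = base frame: x ahead of the robot, y to its left, z up, the work surface at z = 0. Lengths are in m, angles in degrees, forces in N, time in s.
With the tool pointing down it reaches from about 0.35 to 0.875 m from the base axis. Payload 4.2 kg.
Tool frame: the origin (TCP) lies on the centre line of the jaws, within the pads' length; the fingertips stand 25 mm ahead of it and the grasp point (between the pads) lies 6 mm ahead of it; z points along the fingers, y is the line along which they close (so a half turn about z gives the same grasp; the last joint's range is limited). The gripper opens to 87 mm and grips with 3 to 60 N. Pads are 19 mm wide; open, the fingers measure 117 mm over their backs; the gripper's body (75 mm by 190 mm) begins 51 mm behind the grasp point.
Start: joints at [83.514, 22.042, 0.453, 0, -68.411, -14.817], TCP at [0.227, 0.582, 0.248] pointing down, gripper open.
Joint ranges: [-179.83, 179.83], [-69.29, 118.12], [-61.27, 80.66], [-181.25, 117.63], [-171.15, -9.14], [-177.46, 177.46]. Speed limits (degrees/s): [159.86, 159.86, 180, 180, 180, 180].

## Interface

Orientations are given as a 3x3 rotation matrix whose columns are the frame's x, y, z axes.
In Python, from station import r gives the robot as it stands.
- The arm moves only by the tool move_arm, never from a script. Its argument "series" is a list of rows, each an object with "grip": the opening, from 0 (shut) to 1 (fully open); "xyz": the shift along the tool's x, y, z in mm, a list of three; "angular": the turn, a rotation vector about the tool's x, y, z in rad, a list of three. A call has 1 to 10 rows; each row is the pose to reach, as a shift and turn from the pose commanded when the call began, along the tool's axes at that moment; what a row does not reach only later rows make up. A row lasts 1/10 s, in which the tool goes at most 50 mm and 8.59 degrees, less where a joint would pass 70% of its speed; a pose out of reach is approached as far as the arm can. A call with a gripper value outside its range is refused whole. The fingers move at their own pace and stop on an object; the grip force is fixed at half the most. Time passes only in rows, so rows that repeat a pose let the fingers close. It gives the time, the measured TCP pose, the force, the opening and the grip force at its end, in the units of the state.
- r.sense(): the state, without advancing time (a new reading comes with each control period).
- r.capture(name): name is "scene" or "top"; returns a dict with "img" (400x640x3 uint8, red, green, blue), "camera_matrix" (3x3 intrinsics, pixels), "rvec" (rotation vector, rad) and "tvec" (3), from world to camera coordinates, as OpenCV has them. Camera axes: x right, y down, z forward; pixel columns grow to the right and rows downward; lengths in m; the calibration is good to about 2 mm. A picture is of the moment at which its call begins. There is no depth.
- r.finish_job(): hands the job in; it is judged then, once.
The state is a dict: "time_s": time; "joints": joint angles; "joint_velocities": joint speeds; "effort": joint torques, N m; "tcp_pos": TCP position; "ee_rot": TCP orientation; "wrist_force": force on the tool from outside, world axes, zero at the start; "moment": the same for the moment, N m; "gripper_width": opening from 0.0 (shut) to 1.0 (fully open); "gripper_force": force on a finger pad.
Only numpy, scipy, OpenCV 4.12 (cv2) and the standard library are available. Lean on these libraries where they do the work, as an engineer would, in place of code of your own. Each camera call takes 0.05 s, during which the arm holds its last target. There are 200 camera calls.

## Task

Put the two finished wooden bridges from the drum sander's catch tray into the plywood tote, leaving the steel snap gauge in the tray. Then lift the sander's dust hood by its handle until its pointer lines up with the index clamp set on the quadrant, and finish while still holding it steady there so that I can refit its stay: without it the hood falls shut if let go. Leave the index clamp as it is set and do not disturb the other things on the bench.

Things in the scene. Friction and masses are not known exactly. Their poses are not given: they have to be found in the camera images.
- sander: Grey bench drum sander, bolted down. Origin: on the bench under the middle of its casing; x points away from its catch tray, y to its left, z up. Casing 220 (x) by 380 (y), 145 high; motor on the left to y 330, 188 high. Aluminium catch tray: x -290 to -110, y -190 to 190, floor 14 above the bench, 3 mm lips up to 36 on three sides; on its fourth the casing front, 70 high, the hood above it.
- tote: Open plywood tote on the bench, 240 (x) by 170 (y) by 65 high, walls and floor 8 thick, 0.9 kg, loose. Origin: centre of its underside, z up. Stands right of the sander.
- bridge_a_center (a point): Finished instrument bridge, pale wood, 30 to 65 g, lying flat in the tray, 20 high. This point: centre of its straight bar, 90 (x) by 24 (y), half-way up (10 above the tray floor). Two feet project from the bar to y -20 at x 19 to 45 and x -45 to -19; grip across the 24 mm between them. Its x axis lies along the sander's x within 0.35 rad.
- bridge_b_center (a point): The other finished bridge, identical to bridge_a, same point and axes. The two bridges and the gauge lie side by side along the tray, some 110 mm apart, in any order.
- bridge_a: The first bridge as a whole; origin at the middle of the crown bar's underside, axes as at its centre point.
- bridge_b: The second bridge as a whole; origin at the middle of the crown bar's underside, axes as at its centre point.
- gauge: Steel snap gauge, a flat U 60 by 43 by 10 high, lying in the tray beside the bridges; stays there. Origin: middle of its underside.
- hood (a joint): Angle of the sheet-steel dust hood over the drum: 0 shut, grows as its front edge is swung up and away from the robot side, to 1.2 rad. It turns freely and weighs 0.5 to 0.9 kg: it falls shut from any angle (a few newtons at the handle carry it).
- hood_hinge (a point): Middle of the hood's hinge line, 145 above the bench, 60 mm behind the sander's origin; the line runs along the sander's y. The frame turns with the hood; shut, it is parallel to the sander's.
- hood_handle: Black grip sleeve, 18 thick, 96 long, turning freely on the bar of the U handle on the hood roof near its front edge. Origin: its middle (its axes turn with it); it runs along the sander's y, 36 clear below it; 140 before and 72 above the hinge line in the hood's frame (217 above the bench when shut). Can be gripped from straight above, fingers before and behind it. A dust port 45 high stands 95 to its left, farther back.
- pointer_tip (a point): Tip of the hood's dark steel pointer arm at its right side, 120 mm from the hinge line, moving along the quadrant as the hood swings; shut, it stands 25 degrees above the level.
- index_clamp (a joint): Setting of the index clamp on the quadrant: the hood angle (rad) at which the pointer lines up with it; between 0.45 and 0.85. Stiff; stays where it is set.
- index_mark (a point): The mark on the small brass index clamp (30 by 10 mm, with a thumb screw) that sits on the steel quadrant arc over the sander's right cheek. The pointer lines up when its tip is here. The arc has radius 120 about the hinge line, 172 mm right of the sander's middle.
- glue: Bystander: white glue bottle, 52 wide, 130 high, upright. Origin: middle of its underside.
- varnish: Bystander: amber varnish jar, 72 wide, 85 high, upright. Origin: middle of its underside.
- spray: Bystander: aluminium spray can, 54 wide, 190 high, upright. Origin: middle of its underside.
- brush: Bystander: dusting brush, 200 long, lying on the bench.
- screwdriver: Bystander: screwdriver, 200 long, lying on the bench.
- wood_plane: Bystander: wooden hand plane, 160 by 50, 95 high. Origin: middle of its underside.

How it is judged (in metres and radians):
On the way, in this order (a step that is already met when the one before it is completed fails the run):
1. both bridges lie in the tote, let go (x of bridge_a_center in the frame of tote between -0.108 and 0.108 m and y of bridge_a_center in the frame of tote between -0.073 and 0.073 m and z of bridge_a_center in the frame of tote between 0.008 and 0.055 m and contact force between the fingers and bridge_a below 0.1 N and x of bridge_b_center in the frame of tote between -0.108 and 0.108 m and y of bridge_b_center in the frame of tote between -0.073 and 0.073 m and z of bridge_b_center in the frame of tote between 0.008 and 0.055 m and contact force between the fingers and bridge_b below 0.1 N and linear speed of each of bridge_a, bridge_b below 0.03 m/s), for 0.2 s.
2. the hood is held by its handle with its pointer at the index (distance between pointer_tip and index_mark below 0.007 m and contact force between the fingers and hood_handle above 0.6 N), for 0.2 s.
At the end, for the whole second after the job is handed in: The fingers bear on the hood's handle (over 0.6 N) and hold the hood still (under 0.08 rad/s), its pointer tip within 7 mm of the index mark (about 3 degrees); both bridges lie at rest and let go inside the upright tote, their centres below its rim (all of step 1 and all of step 2 and velocity of joint hood between -0.08 and 0.08 rad/s and value of joint hood above 0.35 rad and angle between tote's own z axis and vertical below 0.1 rad); the arm keeps its last pose, push and grip.
It fails at once if the index clamp is shifted from its setting (by over 4 mm) (distance of index_mark from where it was at the start of the episode above 0.004 m).
It fails at once if the snap gauge leaves its place in the tray (moved over 40 mm) (distance of gauge from where it was at the start of the episode above 0.04 m).
It fails at once if the tote is shoved away (over 60 mm) (distance of tote from where it was at the start of the episode above 0.06 m).
It fails at once if a bystander on the bench is moved over 40 mm or knocked over (distance of any of glue, varnish, spray, brush, screwdriver, wood_plane from where it was at the start of the episode above 0.04 m or angle between any of glue, varnish, spray, wood_plane's own z axis and vertical above 0.5 rad).
It also fails if it takes over 70 s, if anything falls off the work surface, if the arm or the gripper's body presses on something with over 40 N, if the wrist force passes 120 N, or if a joint passes its speed limit or range.

## Working session

There is one attempt and no reset: what is moved stays moved. The work goes in short steps, Python scripts to look and compute and a tool call to move; the robot and the scene stay as the last step left them, time stands still between calls to the robot, and variables do not carry over. Pictures are saved under pics/ and viewed, at most 10 in all, crops included, and the job is handed in when it is done.

Besides the shell and the picture viewer there is one more tool, called after "Emit:" as a command line: name --argument value ..., lists and objects as JSON in quotes. move_arm: Moves the arm, as the interface text tells. Its arguments: {"type":"object","properties":{"series":{"type":"array"}},"required":["series"]}

```bash
mkdir -p pics; cat > h.py <<'E'
import numpy as np, cv2
from station import r
def cap(n,f=None):
    c=r.capture(n)
    if f: cv2.imwrite(f'pics/{f}.png',cv2.cvtColor(c['img'],cv2.COLOR_RGB2BGR))
    c['K']=np.array(c['camera_matrix']);c['R']=cv2.Rodrigues(np.array(c['rvec'],float))[0];c['t']=np.array(c['tvec'],float).ravel();return c
def ray(c,uv):
    d=c['R'].T@np.linalg.solve(c['K'],[uv[0],uv[1],1.]);return -c['R'].T@c['t'],d/np.linalg.norm(d)
def plane(c,uv,z):
    o,d=ray(c,uv);return o+d*(z-o[2])/d[2]
def tri(c1,u1,c2,u2):
    o1,d1=ray(c1,u1);o2,d2=ray(c2,u2)
    s=np.linalg.lstsq(np.stack([d1,-d2],1),o2-o1,rcond=None)[0]
    a=o1+d1*s[0];b=o2+d2*s[1];return (a+b)/2,np.linalg.norm(a-b)
def proj(c,p):
    q=c['K']@(c['R']@np.array(p)+c['t']);return q[:2]/q[2]
E
python3 - <<'E'
from h import *
np.set_printoptions(precision=4,suppress=True)
for n in('scene','top'):
    c=cap(n,n+'0');print(n,c['K'][0,0],-c['R'].T@c['t'],c['R'][2])
s=r.sense();print(s)
E
```

```text
scene 518.8662162732118 [ 1.6738 -0.0409  1.2459] [-0.7198  0.0348 -0.6933]
top 389.2457897473322 [0.3742 0.0314 1.293 ] [ 0.1135 -0.0134 -0.9934]
{'time_s': 0.1, 'joints': array([ 83.5135,  22.0851,   0.3879,  -0.0242, -68.4116, -14.8164]), 'joint_velocities': array([-0.0732, -0.113 ,  0.2212,  0.0396,  0.0018,  0.0509]), 'effort': array([ -0.0005, -39.1688,  18.7937,   4.2319,   0.0135,  -0.0001]), 'tcp_pos': array([0.2269, 0.5818, 0.2466]), 'ee_rot': array([[ 0.9316, -0.3634, -0.0006],
       [-0.3634, -0.9316, -0.0018],
       [ 0.0001,  0.0019, -1.    ]]), 'wrist_force': array([ 0.3933,  0.0734, -0.4526]), 'moment': array([-0.0412,  0.0034,  0.0179]), 'gripper_force': 0.0, 'gripper_width': 1.0010192821160024}
```

View pics/scene0.png

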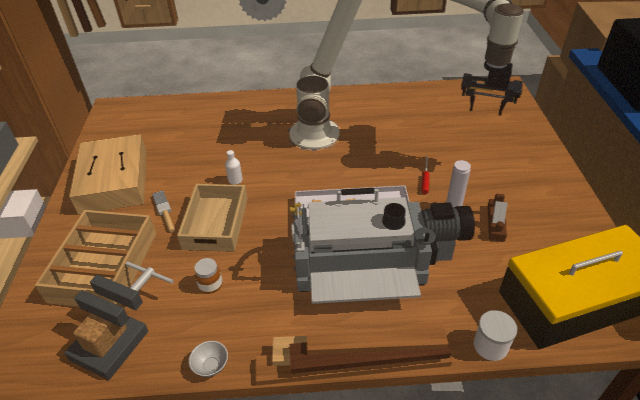

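View pics/top0.png

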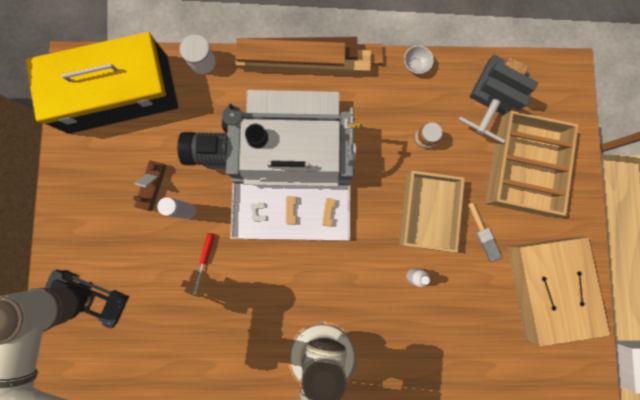

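The scene view is from the far side. The hood hides the tray there, while the handle shows at (358,192), the tote at (213,217) and the brass clamp near (296,210). In the top view the sander is at (295,145), the gauge at (259,212), the bridges at (292,210) and (329,212), the tote at (432,211), and the handle at (288,164).

```bash
python3 - <<'E'
from h import *
t=cv2.imread('pics/top0.png');s=cv2.imread('pics/scene0.png')
cv2.imwrite('pics/c1.png',cv2.resize(t[90:250,220:370],None,fx=3.75,fy=3.75,interpolation=cv2.INTER_CUBIC))
cv2.imwrite('pics/c2.png',cv2.resize(s[170:290,170:330],None,fx=5,fy=5,interpolation=cv2.INTER_CUBIC))
E
```

```text
(no output)
```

View pics/c1.png

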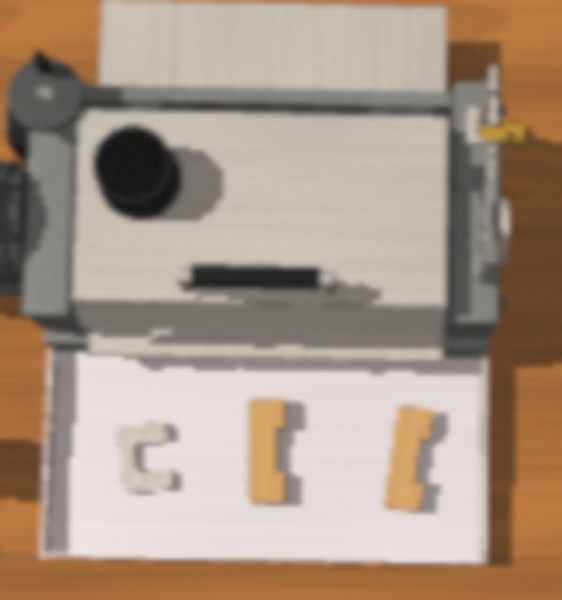

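View pics/c2.png

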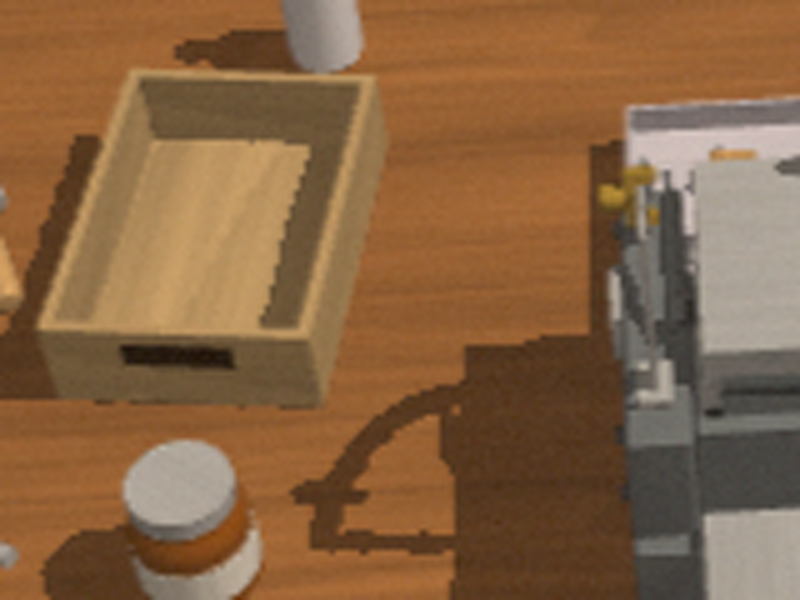

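Top crop: the gauge (148,457), bridges (268,452) and (410,458) with their feet to the right, handle (255,278) and brass clamp (503,132). Scene crop: tote rim corners are about (135,70), (378,75), (320,332) and (40,330), and brass is at (630,190).

```bash
cat > m.py <<'E'
from h import *
np.set_printoptions(precision=4,suppress=True)
T=cap('top');S=cap('scene')
def blobs(c,box,f,amin=8):
    x0,x1,y0,y1=box;h=cv2.cvtColor(c['img'],cv2.COLOR_RGB2HSV).astype(int)
    m=np.zeros(h.shape[:2],np.uint8);m[y0:y1,x0:x1]=f(h[y0:y1,x0:x1,0],h[y0:y1,x0:x1,1],h[y0:y1,x0:x1,2])
    cs=cv2.findContours(m,cv2.RETR_EXTERNAL,cv2.CHAIN_APPROX_NONE)[0]
    n,l,st,ce=cv2.connectedComponentsWithStats(m)
    return m,[k for k in cs if cv2.contourArea(k)>amin],[(st[i],ce[i]) for i in range(1,n) if st[i][4]>amin]
E
python3 - <<'E'
from m import *
# tray / sander frame
a=plane(T,(230.7,238.8),.036);b=plane(T,(350.1,240.1),.036)
y=(a-b)[:2]/np.linalg.norm((a-b)[:2]);x=np.array([y[1],-y[0]])
o=(a+b)[:2]/2+.29*x
print('tray',a,b,np.linalg.norm(a-b),'yaw',np.degrees(np.arctan2(x[1],x[0])),'o',o)
R=np.stack([x,y],1)
m,cs,_=blobs(T,(240,347,190,235),lambda h,s,v:(s>70)&(h<25)&(v>120),40)
for c in cs:
    P=np.array([plane(T,q[0]+0.,.034)[:2] for q in c]).astype(np.float32)
    (ce,wh,an)=cv2.minAreaRect(P*1000);print('bridge rect',ce,wh,an,cv2.boundingRect(c))
# handle
hs=[]
for c,bx in((T,(265,310,158,170)),(S,(340,376,186,198))):
    m,_,st=blobs(c,bx,lambda h,s,v:v<60);k=max(st,key=lambda q:q[0][4]);print('handle',k);hs.append(k[1])
p,e=tri(T,hs[0],S,hs[1]);print('handle',p,e,'sander',R.T@(p[:2]-o))
bs=[]
for c,bx in((T,(340,365,118,134)),(S,(285,305,200,218))):
    m,_,st=blobs(c,bx,lambda h,s,v:(h>18)&(h<32)&(s>130)&(v>80),2)
    for k in st: print('brass',k)
    bs.append(np.average([k[1] for k in st],axis=0,weights=[k[0][4] for k in st]))
p,e=tri(T,bs[0],S,bs[1]);q=R.T@(p[:2]-o);print('brass',p,e,'sander',q,'ang',np.degrees(np.arctan2(p[2]-.145,.06-q[0])))
# tote rim
tc=[(410,171),(466,175),(461,252),(401,248)]
sc=np.array([(320,332),(40,330),(135,70),(378,75)])/5.+170
for u,v in zip(tc,sc):
    p,e=tri(T,u,S,v);print('tote',p,e,plane(T,u,.065),plane(S,v,.065))
E
```

```text
tray [0.3729 0.2963 0.036 ] [ 0.3713 -0.086   0.036 ] 0.3823620834916031 yaw -0.24668707370067083 o [0.6621 0.1039]
bridge rect (461.8166809082031, -17.206995010375977) (31.45775032043457, 88.61289978027344) 82.37828063964844 (323, 198, 13, 28)
bridge rect (467.0234069824219, 103.53642272949219) (84.56041717529297, 29.04393196105957) 0.9104411602020264 (287, 197, 10, 27)
handle (array([271, 162,  33,   5, 143], dtype=int32), array([288.2657, 163.7552]))
handle (array([341, 188,  33,   7, 168], dtype=int32), array([357.3274, 190.9524]))
handle [0.5831 0.1047 0.2179] 0.0015773825888704591 sander [-0.079   0.0005]
brass (array([348, 123,  12,   5,  47], dtype=int32), array([354.2553, 125.0638]))
brass (array([289, 203,  12,  12,  58], dtype=int32), array([294.5172, 207.6724]))
brass (array([300, 212,   2,   3,   5], dtype=int32), array([300.4, 213.2]))
brass [ 0.6831 -0.0759  0.2627] 0.002007686749260301 sander [ 0.0217 -0.1798] ang 71.98952367746588
tote [ 0.5924 -0.2733  0.0674] 0.004636750131168371 [ 0.5928 -0.2763  0.065 ] [ 0.5908 -0.2714  0.065 ]
tote [ 0.58   -0.4472  0.0731] 0.011322820598953988 [ 0.5814 -0.4565  0.065 ] [ 0.5747 -0.444   0.065 ]
tote [ 0.3372 -0.421   0.0671] 0.018623550185299827 [ 0.3365 -0.4318  0.065 ] [ 0.3391 -0.412   0.065 ]
tote [ 0.3475 -0.2467  0.0547] 0.002503598671211437 [ 0.3478 -0.2431  0.065 ] [ 0.3587 -0.2461  0.065 ]
```

```bash
cat > d.py <<'E'
from h import *
import sys
from scipy.spatial.transform import Rotation as Ro
np.set_printoptions(precision=4,suppress=True)
def rel(p,yaw,pitch=0):
    "shift (mm) and turn (rad) in tool axes to reach p with tool x at yaw, tool down"
    s=r.sense();R=np.array(s['ee_rot']);c,n=np.cos(np.radians(yaw)),np.sin(np.radians(yaw))
    G=np.array([[c,n,0],[n,-c,0],[0,0,-1.]])
    print(p,yaw,'->',(R.T@(np.array(p)-s['tcp_pos'])*1000).round(1),Ro.from_matrix(R.T@G).as_rotvec().round(3))
if __name__=='__main__':
    for a in sys.argv[1:]:
        v=[float(k) for k in a.split(',')];rel(v[:3],v[3])
E
python3 d.py .467,.1075,.26,.9
```

```text
[0.467, 0.1075, 0.26] 0.9 -> [396.1 354.8 -12.6] [ 0.001  0.    -0.388]
```

Emit:
move_arm --series '[{"grip":0.75,"xyz":[40,35,-15],"angular":[0,0,-0.04]},{"grip":0.75,"xyz":[80,70,-20],"angular":[0,0,-0.08]},{"grip":0.75,"xyz":[115,105,-20],"angular":[0,0,-0.12]},{"grip":0.75,"xyz":[150,140,-20],"angular":[0,0,-0.16]},{"grip":0.75,"xyz":[190,175,-20],"angular":[0,0,-0.2]},{"grip":0.75,"xyz":[230,210,-20],"angular":[0,0,-0.24]},{"grip":0.75,"xyz":[270,245,-20],"angular":[0,0,-0.28]},{"grip":0.75,"xyz":[310,280,-20],"angular":[0,0,-0.32]},{"grip":0.75,"xyz":[355,320,-15],"angular":[0,0,-0.36]},{"grip":0.75,"xyz":[396,355,-12],"angular":[0,0,-0.388]}]'

```text
time_s: 1.2
tcp_pos: [0.4513, 0.1361, 0.2618]
ee_rot: [[1.0, 0.018, 0.001], [0.018, -1.0, 0.001], [0.001, -0.001, -1.0]]
wrist_force: [0.8, 1.4, -0.2]
gripper_width: 0.749
gripper_force: 0.0
```

```bash
python3 d.py .467,.1075,.10,.9 .467,.1075,.042,.9
```

```text
[0.467, 0.1075, 0.1] 0.9 -> [ 15.   29.  161.8] [-0.001 -0.001  0.002]
[0.467, 0.1075, 0.042] 0.9 -> [ 15.   29.  219.8] [-0.001 -0.001  0.002]
```

Emit:
move_arm --series '[{"grip":0.75,"xyz":[0,0,0],"angular":[0,0,0]},{"grip":0.75,"xyz":[0,0,0],"angular":[0,0,0]},{"grip":0.75,"xyz":[0,0,0],"angular":[0,0,0]}]'

```text
time_s: 1.5
tcp_pos: [0.4508, 0.1386, 0.2615]
ee_rot: [[1.0, 0.017, -0.0], [0.017, -1.0, 0.0], [-0.0, -0.0, -1.0]]
wrist_force: [-0.7, 0.5, 0.2]
gripper_width: 0.754
gripper_force: 0.0
```

```bash
python3 d.py .467,.1075,.10,.9 .467,.1075,.042,.9
```

```text
[0.467, 0.1075, 0.1] 0.9 -> [ 15.7  31.4 161.5] [-0.     0.     0.001]
[0.467, 0.1075, 0.042] 0.9 -> [ 15.7  31.4 219.5] [-0.     0.     0.001]
```

Emit:
move_arm --series '[{"grip":0.75,"xyz":[15.7,31.4,20],"angular":[0,0,0]},{"grip":0.75,"xyz":[15.7,31.4,60],"angular":[0,0,0]},{"grip":0.75,"xyz":[15.7,31.4,100],"angular":[0,0,0]},{"grip":0.75,"xyz":[15.7,31.4,140],"angular":[0,0,0]},{"grip":0.75,"xyz":[15.7,31.4,175],"angular":[0,0,0]},{"grip":0.75,"xyz":[15.7,31.4,200],"angular":[0,0,0]},{"grip":0.75,"xyz":[15.7,31.4,212],"angular":[0,0,0]},{"grip":0.75,"xyz":[15.7,31.4,219],"angular":[0,0,0]},{"grip":0.75,"xyz":[15.7,31.4,219],"angular":[0,0,0]},{"grip":0.75,"xyz":[15.7,31.4,219],"angular":[0,0,0]}]'

```text
time_s: 2.5
tcp_pos: [0.4676, 0.1079, 0.0432]
ee_rot: [[1.0, 0.018, 0.001], [0.018, -1.0, 0.001], [0.001, -0.001, -1.0]]
wrist_force: [0.1, -0.0, -0.0]
gripper_width: 0.749
gripper_force: 0.0
```

```bash
python3 - <<'E'
from h import *
c=cap('top');cv2.imwrite('pics/c3.png',cv2.resize(c['img'][170:260,220:370,::-1],None,fx=5,fy=5,interpolation=cv2.INTER_CUBIC))
E
```

```text
(no output)
```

View pics/c3.png

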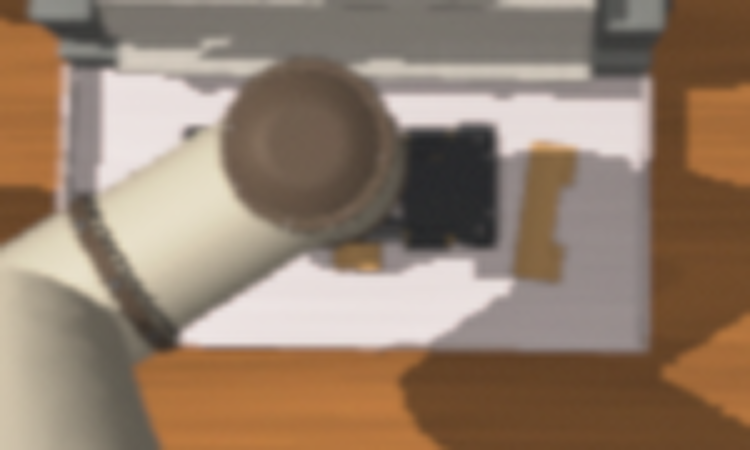

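The gripper stands over the bridge, whose end shows at (358,257); nothing else has moved. Closing now.

Emit:
move_arm --series '[{"grip":0,"xyz":[0,0,0],"angular":[0,0,0]},{"grip":0,"xyz":[0,0,0],"angular":[0,0,0]},{"grip":0,"xyz":[0,0,0],"angular":[0,0,0]},{"grip":0,"xyz":[0,0,0],"angular":[0,0,0]},{"grip":0,"xyz":[0,0,0],"angular":[0,0,0]},{"grip":0,"xyz":[0,0,0],"angular":[0,0,0]},{"grip":0,"xyz":[0,0,-15],"angular":[0,0,0]},{"grip":0,"xyz":[0,0,-40],"angular":[0,0,0]},{"grip":0,"xyz":[0,0,-80],"angular":[0,0,0]},{"grip":0,"xyz":[0,0,-120],"angular":[0,0,0]}]'

```text
time_s: 3.55
tcp_pos: [0.4665, 0.1065, 0.1633]
ee_rot: [[1.0, 0.016, -0.002], [0.016, -1.0, -0.001], [-0.002, 0.001, -1.0]]
wrist_force: [0.8, -0.0, -1.4]
gripper_width: 0.272
gripper_force: 30.0
```

```bash
python3 d.py .462,-.379,.163,-6.8 .462,-.379,.042,-6.8
```

```text
[0.462, -0.379, 0.163] -6.8 -> [-12.3 485.4   0.8] [0.001 0.002 0.135]
[0.462, -0.379, 0.042] -6.8 -> [-12.1 485.3 121.8] [0.001 0.002 0.135]
```

Emit:
move_arm --series '[{"grip":0,"xyz":[-1,30,0],"angular":[0,0,0.01]},{"grip":0,"xyz":[-2,75,0],"angular":[0,0,0.02]},{"grip":0,"xyz":[-3,120,0],"angular":[0,0,0.03]},{"grip":0,"xyz":[-4,165,0],"angular":[0,0,0.045]},{"grip":0,"xyz":[-5,210,0],"angular":[0,0,0.06]},{"grip":0,"xyz":[-6,255,0],"angular":[0,0,0.07]},{"grip":0,"xyz":[-7,300,0],"angular":[0,0,0.085]},{"grip":0,"xyz":[-9,345,0],"angular":[0,0,0.1]},{"grip":0,"xyz":[-10,390,0],"angular":[0,0,0.11]},{"grip":0,"xyz":[-11,430,0],"angular":[0,0,0.12]}]'

```text
time_s: 4.55
tcp_pos: [0.4625, -0.3253, 0.1622]
ee_rot: [[0.994, -0.105, -0.0], [-0.105, -0.994, 0.0], [-0.0, -0.0, -1.0]]
wrist_force: [-0.0, 0.5, 0.2]
gripper_width: 0.274
gripper_force: 30.0
```

```bash
python3 d.py .462,-.379,.163,-6.8 .462,-.379,.042,-6.8
```

```text
[0.462, -0.379, 0.163] -6.8 -> [ 5.1 53.5 -0.8] [-0.     0.     0.014]
[0.462, -0.379, 0.042] -6.8 -> [  5.2  53.5 120.2] [-0.     0.     0.014]
```

Emit:
move_arm --series '[{"grip":0,"xyz":[3,30,0],"angular":[0,0,0.014]},{"grip":0,"xyz":[5,52,10],"angular":[0,0,0.014]},{"grip":0,"xyz":[5,52,45],"angular":[0,0,0.014]},{"grip":0,"xyz":[5,52,80],"angular":[0,0,0.014]},{"grip":0,"xyz":[5,52,105],"angular":[0,0,0.014]},{"grip":0,"xyz":[5,52,117],"angular":[0,0,0.014]},{"grip":0,"xyz":[5,52,120],"angular":[0,0,0.014]},{"grip":0,"xyz":[5,52,120],"angular":[0,0,0.014]},{"grip":0,"xyz":[5,52,120],"angular":[0,0,0.014]}]'

```text
time_s: 5.45
tcp_pos: [0.4638, -0.3759, 0.044]
ee_rot: [[0.993, -0.117, 0.003], [-0.117, -0.993, -0.001], [0.003, 0.001, -1.0]]
wrist_force: [-0.2, 0.1, 0.1]
gripper_width: 0.273
gripper_force: 30.0
```

Emit:
move_arm --series '[{"grip":0,"xyz":[0,0,4],"angular":[0,0,0]},{"grip":0.5,"xyz":[0,0,4],"angular":[0,0,0]},{"grip":0.5,"xyz":[0,0,4],"angular":[0,0,0]},{"grip":0.5,"xyz":[0,0,4],"angular":[0,0,0]},{"grip":0.5,"xyz":[0,0,4],"angular":[0,0,0]},{"grip":0.5,"xyz":[0,0,-20],"angular":[0,0,0]},{"grip":0.5,"xyz":[0,0,-60],"angular":[0,0,0]},{"grip":0.5,"xyz":[0,0,-100],"angular":[0,0,0]},{"grip":0.5,"xyz":[0,0,-120],"angular":[0,0,0]}]'

```text
time_s: 6.35
tcp_pos: [0.4641, -0.3764, 0.1667]
ee_rot: [[0.993, -0.117, 0.005], [-0.117, -0.993, -0.003], [0.006, 0.003, -1.0]]
wrist_force: [0.5, 0.2, 0.5]
gripper_width: 0.496
gripper_force: 0.0
```

```bash
python3 d.py .4623,-.0132,.163,-7.6
```

```text
[0.4623, -0.0132, 0.163] -7.6 -> [ -44.3 -360.5    2.4] [ 0.003 -0.006  0.016]
```

Emit:
move_arm --series '[{"grip":0.75,"xyz":[-5,-35,0],"angular":[0,0,0.002]},{"grip":0.75,"xyz":[-10,-80,0],"angular":[0,0,0.004]},{"grip":0.75,"xyz":[-16,-125,0],"angular":[0,0,0.006]},{"grip":0.75,"xyz":[-21,-170,0],"angular":[0,0,0.008]},{"grip":0.75,"xyz":[-27,-215,0],"angular":[0,0,0.01]},{"grip":0.75,"xyz":[-32,-260,0],"angular":[0,0,0.012]},{"grip":0.75,"xyz":[-38,-305,0],"angular":[0,0,0.015]},{"grip":0.75,"xyz":[-42,-345,0],"angular":[0,0,0.015]},{"grip":0.75,"xyz":[-44,-360,0],"angular":[0,0,0.015]},{"grip":0.75,"xyz":[-44,-360,0],"angular":[0,0,0.015]}]'

```text
time_s: 7.35
tcp_pos: [0.4615, -0.0109, 0.1629]
ee_rot: [[0.992, -0.129, 0.001], [-0.129, -0.992, 0.0], [0.001, -0.0, -1.0]]
wrist_force: [0.9, -0.1, 0.9]
gripper_width: 0.751
gripper_force: 0.0
```

```bash
python3 d.py .4623,-.0132,.043,-7.6
```

```text
[0.4623, -0.0132, 0.043] -7.6 -> [  1.    2.2 119.9] [-0.    -0.001  0.004]
```

Emit:
move_arm --series '[{"grip":0.75,"xyz":[1,2,35],"angular":[0,0,0.004]},{"grip":0.75,"xyz":[1,2,75],"angular":[0,0,0.004]},{"grip":0.75,"xyz":[1,2,105],"angular":[0,0,0.004]},{"grip":0.75,"xyz":[1,2,117],"angular":[0,0,0.004]},{"grip":0.75,"xyz":[1,2,120],"angular":[0,0,0.004]},{"grip":0,"xyz":[1,2,120],"angular":[0,0,0.004]},{"grip":0,"xyz":[1,2,120],"angular":[0,0,0.004]},{"grip":0,"xyz":[1,2,120],"angular":[0,0,0.004]},{"grip":0,"xyz":[1,2,120],"angular":[0,0,0.004]},{"grip":0,"xyz":[1,2,120],"angular":[0,0,0.004]}]'

```text
time_s: 8.35
tcp_pos: [0.4623, -0.0148, 0.0431]
ee_rot: [[0.991, -0.136, 0.001], [-0.136, -0.991, 0.0], [0.001, -0.001, -1.0]]
wrist_force: [0.9, -1.0, -0.4]
gripper_width: 0.384
gripper_force: 0.0
```

```bash
python3 d.py .4623,-.0132,.163,-7.6 .468,-.317,.163,-6.8
```

```text
[0.4623, -0.0132, 0.163] -7.6 -> [  -0.1   -1.6 -119.9] [-0.001 -0.001 -0.004]
[0.468, -0.317, 0.163] -6.8 -> [  46.9  298.6 -120. ] [-0.001 -0.001 -0.018]
```

Emit:
move_arm --series '[{"grip":0,"xyz":[0,0,0],"angular":[0,0,0]},{"grip":0,"xyz":[0,0,0],"angular":[0,0,0]},{"grip":0,"xyz":[0,0,0],"angular":[0,0,0]},{"grip":0,"xyz":[0,0,0],"angular":[0,0,0]},{"grip":0,"xyz":[0,0,-20],"angular":[0,0,0]},{"grip":0,"xyz":[0,0,-60],"angular":[0,0,0]},{"grip":0,"xyz":[0,0,-100],"angular":[0,0,0]},{"grip":0,"xyz":[0,0,-120],"angular":[0,0,0]}]'

```text
time_s: 9.15
tcp_pos: [0.4634, -0.0146, 0.1656]
ee_rot: [[0.991, -0.136, 0.005], [-0.136, -0.991, 0.001], [0.005, -0.002, -1.0]]
wrist_force: [-0.2, 0.7, -0.5]
gripper_width: 0.271
gripper_force: 30.0
```

```bash
python3 - <<'E'
from d import *
rel([.468,-.317,.163],-6.8)
c=cap('top');cv2.imwrite('pics/c4.png',cv2.resize(c['img'][150:270,220:480,::-1],None,fx=3,fy=3,interpolation=cv2.INTER_CUBIC))
E
```

```text
[0.468, -0.317, 0.163] -6.8 -> [ 45.7 299.    2.3] [-0.002 -0.005 -0.018]
```

View pics/c4.png

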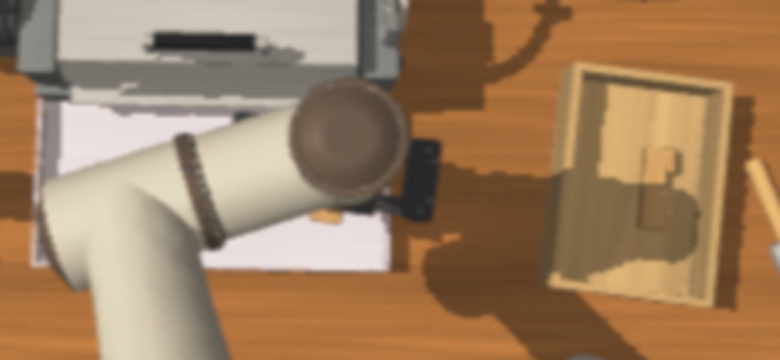

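The first bridge lies in the tote at about (656,188), clear of the walls, and the second is in the gripper. Its place, left of the first, is free.

Emit:
move_arm --series '[{"grip":0,"xyz":[5,35,0],"angular":[0,0,-0.002]},{"grip":0,"xyz":[12,80,0],"angular":[0,0,-0.004]},{"grip":0,"xyz":[19,125,0],"angular":[0,0,-0.006]},{"grip":0,"xyz":[26,170,0],"angular":[0,0,-0.01]},{"grip":0,"xyz":[33,215,0],"angular":[0,0,-0.014]},{"grip":0,"xyz":[40,260,0],"angular":[0,0,-0.018]},{"grip":0,"xyz":[44,290,0],"angular":[0,0,-0.018]},{"grip":0,"xyz":[46,299,0],"angular":[0,0,-0.018]},{"grip":0,"xyz":[46,299,0],"angular":[0,0,-0.018]},{"grip":0,"xyz":[46,299,0],"angular":[0,0,-0.018]}]'

```text
time_s: 10.2
tcp_pos: [0.4665, -0.3164, 0.1619]
ee_rot: [[0.993, -0.118, -0.001], [-0.118, -0.993, 0.001], [-0.001, -0.001, -1.0]]
wrist_force: [0.3, 0.5, -0.7]
gripper_width: 0.274
gripper_force: 30.0
```

```bash
python3 d.py .468,-.317,.04,-6.8
```

```text
[0.468, -0.317, 0.04] -6.8 -> [  1.8   0.5 121.9] [-0.001  0.001  0.   ]
```

Emit:
move_arm --series '[{"grip":0,"xyz":[1,0,35],"angular":[0,0,0]},{"grip":0,"xyz":[1,0,75],"angular":[0,0,0]},{"grip":0,"xyz":[1,0,105],"angular":[0,0,0]},{"grip":0,"xyz":[1,0,118],"angular":[0,0,0]},{"grip":0,"xyz":[1,0,122],"angular":[0,0,0]},{"grip":0,"xyz":[1,0,122],"angular":[0,0,0]},{"grip":0.5,"xyz":[1,0,122],"angular":[0,0,0]},{"grip":0.5,"xyz":[1,0,122],"angular":[0,0,0]},{"grip":0.5,"xyz":[1,0,122],"angular":[0,0,0]},{"grip":0.5,"xyz":[1,0,122],"angular":[0,0,0]}]'

```text
time_s: 11.2
tcp_pos: [0.4681, -0.3177, 0.0413]
ee_rot: [[0.993, -0.119, 0.001], [-0.119, -0.993, -0.0], [0.001, 0.0, -1.0]]
wrist_force: [-0.2, 0.3, 0.8]
gripper_width: 0.484
gripper_force: 0.0
```

Emit:
move_arm --series '[{"grip":0.5,"xyz":[0,0,-25],"angular":[0,0,0]},{"grip":0.5,"xyz":[0,0,-65],"angular":[0,0,0]},{"grip":0.6,"xyz":[0,0,-110],"angular":[0,0,0]},{"grip":0.7,"xyz":[0,0,-155],"angular":[0,0,0]},{"grip":0.8,"xyz":[0,0,-200],"angular":[0,0,0]},{"grip":0.8,"xyz":[0,0,-240],"angular":[0,0,0]},{"grip":0.8,"xyz":[0,0,-260],"angular":[0,0,0]},{"grip":0.8,"xyz":[0,0,-270],"angular":[0,0,0]},{"grip":0.8,"xyz":[0,0,-270],"angular":[0,0,0]},{"grip":0.8,"xyz":[0,0,-270],"angular":[0,0,0]}]'

```text
time_s: 12.2
tcp_pos: [0.4672, -0.3171, 0.3089]
ee_rot: [[0.993, -0.119, -0.002], [-0.119, -0.993, 0.002], [-0.003, -0.001, -1.0]]
wrist_force: [-0.5, -1.1, -1.2]
gripper_width: 0.8
gripper_force: 0.0
```

```bash
python3 - <<'E'
from d import *
a=cap('top')['img'][150:270,380:480,::-1];b=cap('scene')['img'][175:260,170:310,::-1]
a=cv2.resize(a,(350,420),interpolation=cv2.INTER_CUBIC)
b=cv2.resize(b,(440,267),interpolation=cv2.INTER_CUBIC)
o=np.zeros((420,790,3),np.uint8);o[:,:350]=a;o[:267,350:]=b;cv2.imwrite('pics/c5.png',o)
E
```

```text
(no output)
```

View pics/c5.png

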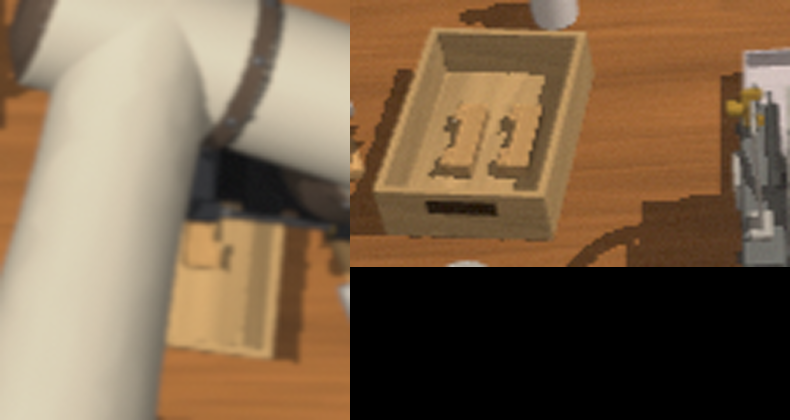

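Both bridges lie flat in the tote, apart from each other, at scene pane (463,140) and (515,135). Now the handle.

```bash
python3 - <<'E'
from d import *
print(r.sense()['joints'])
rel([.583,.1045,.33],89.7);rel([.583,.1045,.33],-90.3)
E
```

```text
[-17.7445  14.1297  -2.1687  -0.0282 -73.9228 100.9375]
[0.583, 0.1045, 0.33] 89.7 -> [  64.9 -432.4  -21.2] [-0.004  0.002 -1.684]
[0.583, 0.1045, 0.33] -90.3 -> [  64.9 -432.4  -21.2] [0.002 0.004 1.457]
```

Emit:
move_arm --series '[{"grip":0.8,"xyz":[6,-40,-10],"angular":[0,0,0.13]},{"grip":0.8,"xyz":[12,-80,-21],"angular":[0,0,0.27]},{"grip":0.8,"xyz":[18,-125,-21],"angular":[0,0,0.41]},{"grip":0.8,"xyz":[25,-170,-21],"angular":[0,0,0.55]},{"grip":0.8,"xyz":[32,-215,-21],"angular":[0,0,0.69]},{"grip":0.8,"xyz":[39,-260,-21],"angular":[0,0,0.83]},{"grip":0.8,"xyz":[46,-305,-21],"angular":[0,0,0.97]},{"grip":0.8,"xyz":[53,-350,-21],"angular":[0,0,1.11]},{"grip":0.8,"xyz":[60,-395,-21],"angular":[0,0,1.25]},{"grip":0.8,"xyz":[65,-432,-21],"angular":[0,0,1.38]}]'

```text
time_s: 13.3
tcp_pos: [0.5836, 0.1062, 0.3297]
ee_rot: [[0.068, -0.998, -0.003], [-0.998, -0.068, -0.001], [0.001, 0.003, -1.0]]
wrist_force: [1.3, -1.0, -0.2]
gripper_width: 0.802
gripper_force: 0.0
```

Emit:
move_arm --series '[{"grip":0.8,"xyz":[0,0,0],"angular":[0,0,0.07]},{"grip":0.8,"xyz":[0,0,0],"angular":[0,0,0.077]},{"grip":0.8,"xyz":[0,0,0],"angular":[0,0,0.077]},{"grip":0.8,"xyz":[0,0,0],"angular":[0,0,0.077]}]'

```text
time_s: 13.7
tcp_pos: [0.5834, 0.103, 0.3312]
ee_rot: [[-0.005, -1.0, -0.001], [-1.0, 0.005, -0.0], [0.0, 0.001, -1.0]]
wrist_force: [1.1, 0.6, -0.3]
gripper_width: 0.804
gripper_force: 0.0
```

```bash
python3 - <<'E'
from d import *
rel([.583,.1045,.213],-90.3)
E
```

```text
[0.583, 0.1045, 0.213] -90.3 -> [ -1.6   0.3 118.2] [ 0.001 -0.     0.   ]
```

Emit:
move_arm --series '[{"grip":0.8,"xyz":[-1,0,35],"angular":[0,0,0]},{"grip":0.8,"xyz":[-1,0,70],"angular":[0,0,0]},{"grip":0.8,"xyz":[-1,0,95],"angular":[0,0,0]},{"grip":0.8,"xyz":[-1,0,105],"angular":[0,0,0]},{"grip":0.8,"xyz":[-1,0,107],"angular":[0,0,0]},{"grip":0,"xyz":[-1,0,107],"angular":[0,0,0]},{"grip":0,"xyz":[-1,0,107],"angular":[0,0,0]},{"grip":0,"xyz":[-1,0,107],"angular":[0,0,0]},{"grip":0,"xyz":[-1,0,107],"angular":[0,0,0]},{"grip":0,"xyz":[-1,0,107],"angular":[0,0,0]}]'

```text
time_s: 14.7
tcp_pos: [0.5837, 0.1049, 0.2251]
ee_rot: [[-0.005, -1.0, 0.001], [-1.0, 0.005, 0.0], [-0.0, -0.001, -1.0]]
wrist_force: [-0.6, 0.5, -0.1]
gripper_width: 0.433
gripper_force: 0.0
```

Emit:
move_arm --series '[{"grip":0,"xyz":[-1,0,0],"angular":[0,0,0]},{"grip":0,"xyz":[-1,0,0],"angular":[0,0,0]},{"grip":0,"xyz":[-1,0,0],"angular":[0,0,0]},{"grip":0,"xyz":[-1,0,0],"angular":[0,0,0]},{"grip":0,"xyz":[-1,0,0],"angular":[0,0,0]}]'

```text
time_s: 15.2
tcp_pos: [0.582, 0.1058, 0.2241]
ee_rot: [[-0.005, -1.0, -0.004], [-1.0, 0.005, -0.0], [0.0, 0.004, -1.0]]
wrist_force: [-3.8, 0.9, 2.3]
gripper_width: 0.198
gripper_force: 30.0
```

```bash
python3 - <<'E'
from d import *
s=r.sense();R=s['ee_rot'];p=s['tcp_pos'];print(p,s['wrist_force'],s['gripper_width'])
H=np.array([.722,p[1],.145])   # hinge; handle at radius .1574, 27.2 deg
a0=np.radians(27.2)
for th in np.arange(.0,.9,.1):
    d=.1574*np.array([-np.cos(a0+th)+np.cos(a0),0,np.sin(a0+th)-np.sin(a0)])
    print(round(th,2),(R.T@d*1000).round(1))
E
```

```text
[0.582  0.1058 0.2241] [-3.828   0.9312  2.3113] 0.19794538597727063
0.0 [0. 0. 0.]
0.1 [ -0.   -7.8 -13.6]
0.2 [ -0.1 -17.  -26.4]
0.3 [ -0.1 -27.4 -38.3]
0.4 [ -0.2 -38.9 -49. ]
0.5 [ -0.2 -51.4 -58.5]
0.6 [ -0.3 -64.8 -66.7]
0.7 [ -0.4 -79.  -73.6]
0.8 [ -0.5 -93.8 -79. ]
```

Emit:
move_arm --series '[{"grip":0,"xyz":[0,-3.8,-7],"angular":[0,0,0]},{"grip":0,"xyz":[0,-7.8,-13.6],"angular":[0,0,0]},{"grip":0,"xyz":[0,-12.3,-20.2],"angular":[0,0,0]},{"grip":0,"xyz":[0,-17,-26.4],"angular":[0,0,0]},{"grip":0,"xyz":[0,-22,-32.5],"angular":[0,0,0]},{"grip":0,"xyz":[0,-27.4,-38.3],"angular":[0,0,0]},{"grip":0,"xyz":[0,-33,-43.8],"angular":[0,0,0]},{"grip":0,"xyz":[0,-38.9,-49],"angular":[0,0,0]},{"grip":0,"xyz":[0,-45,-54],"angular":[0,0,0]},{"grip":0,"xyz":[0,-51.4,-58.5],"angular":[0,0,0]}]'

```text
time_s: 16.2
tcp_pos: [0.635, 0.1054, 0.2834]
ee_rot: [[-0.005, -1.0, -0.001], [-1.0, 0.005, -0.0], [0.0, 0.001, -1.0]]
wrist_force: [-4.1, 0.1, -0.6]
gripper_width: 0.197
gripper_force: 30.0
```

Emit:
move_arm --series '[{"grip":0,"xyz":[0,-6.6,-4.3],"angular":[0,0,0]},{"grip":0,"xyz":[0,-13.4,-8.2],"angular":[0,0,0]},{"grip":0,"xyz":[0,-13.4,-8.2],"angular":[0,0,0]},{"grip":0,"xyz":[0,-13.4,-8.2],"angular":[0,0,0]}]'

```text
time_s: 16.6
tcp_pos: [0.6486, 0.1053, 0.2914]
ee_rot: [[-0.005, -1.0, 0.0], [-1.0, 0.005, -0.0], [0.0, -0.0, -1.0]]
wrist_force: [-3.5, -0.4, 0.7]
gripper_width: 0.197
gripper_force: 30.0
```

```bash
python3 - <<'E'
from d import *
a=cap('top','t6')['img'][105:165,325:375,::-1];b=cap('scene','s6')['img'][185:255,270:330,::-1]
a=cv2.resize(a,(390,468),interpolation=cv2.INTER_CUBIC)
b=cv2.resize(b,(400,467),interpolation=cv2.INTER_CUBIC)
o=np.zeros((468,790,3),np.uint8);o[:,:390]=a;o[:467,390:]=b;cv2.imwrite('pics/c6.png',o)
E
```

```text
(no output)
```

View pics/c6.png

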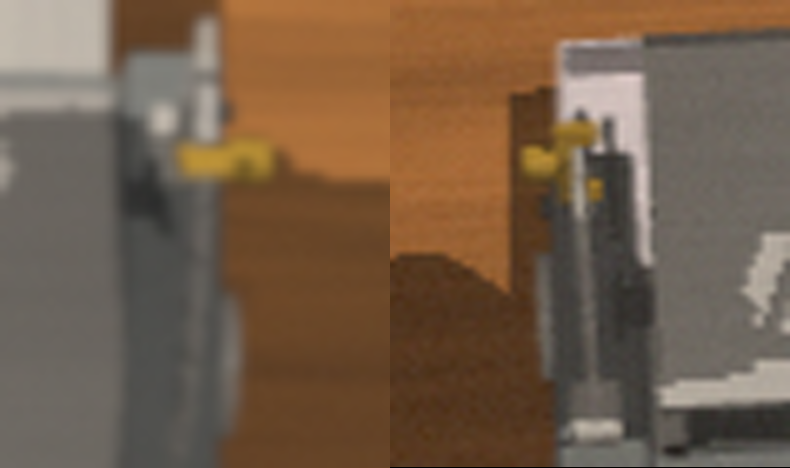

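The clamp is at top pane (228,160) and scene pane (575,160). The dark pointer tip is still nearer the robot and lower, at about top pane (160,215). Checking numerically.

```bash
python3 - <<'E'
from m import *
p=r.sense()['tcp_pos'];g=p-[0,0,.006];th=np.arctan2(g[2]-.145,.722-g[0])-np.radians(27.2)
print('theta from handle',th,'radius',np.hypot(g[2]-.145,.722-g[0]))
def on(a,y=-.068,rr=.12): return np.array([.722-rr*np.cos(a),y,.145+rr*np.sin(a)])
a0=np.radians(25)
for t in (th,.7,.75,.8,.85): print(round(t,3),'top',proj(T,on(a0+t)),'scene',proj(S,on(a0+t)))
for c,bx in((T,(340,365,118,134)),(S,(285,308,200,218))):
    x0,x1,y0,y1=bx;m,_,st=blobs(c,bx,lambda h,s,v:(h>18)&(h<32)&(s>130)&(v>60),0)
    for k in range(y0,y1): print(k,''.join('#' if q else '.' for q in m[k,x0:x1]))
# gray maps
for c,(x0,x1,y0,y1) in((T,(338,356,122,142)),(S,(292,310,196,222))):
    print(x0,y0);print(c['img'][y0:y1,x0:x1].mean(2).astype(int))
E
```

```text
theta from handle 0.610914318634971 radius 0.1584493570410269
0.611 top [350.5118 133.9268] scene [297.6338 206.072 ]
0.7 top [350.6722 130.0702] scene [297.6311 207.2342]
0.75 top [350.7496 127.8683] scene [297.6393 208.0394]
0.8 top [350.8173 125.6486] scene [297.6545 208.9535]
0.85 top [350.8753 123.4182] scene [297.6767 209.9753]
118 .........................
119 .........................
120 .........................
121 .........................
122 .........................
123 ..............#####......
124 ........############.....
125 ........############.....
126 ........############.....
127 ............########.....
128 .........................
129 .........................
130 .........................
131 .........................
132 .........................
133 .........................
200 .......................
201 .......................
202 .......................
203 ............###........
204 ..........######.......
205 ..........#####........
206 ..........#####........
207 .....#######...........
208 .....#######...........
209 .....#######...........
210 
[... 2987 characters left out ...]
 64  65 118 189 170 102]
 [ 60  63  64  68  75 114 154 102  91  88  59  54  63  65 117 189 172 101]
 [ 51  52  61  70  76 121 153 105  91  85  61  48  57  67 118 193 174 105]
 [ 52  50  54  66  68 106 153 104  77  66  62  53  59  63 104 171 177 118]
 [ 52  48  62  66  59 104 150  93  84  65  62  52  60  64 100 171 169  93]
 [ 58  49  56  63  65  91 128 103  66  66  62  49  60  62  98 159 169  94]
 [ 58  57  62  65  63  77 100  91  65  63  61  51  60  63  82 144 173 116]
 [ 56  55  60  64  62  78  97  89  62  66  61  63  64  63  84 138 168 108]
 [ 57  59  62  66  65  72  97  97  66  67  62  62  56  67  83 138 160 102]
 [ 56  54  61  63  66  73  97  97  66  65  65  63  61  64  80 138 162 102]]
```

Emit:
move_arm --series '[{"grip":0,"xyz":[0,-7,-3.7],"angular":[0,0,0]},{"grip":0,"xyz":[0,-14,-6.8],"angular":[0,0,0]},{"grip":0,"xyz":[0,-21,-9.4],"angular":[0,0,0]},{"grip":0,"xyz":[0,-27.5,-11.6],"angular":[0,0,0]},{"grip":0,"xyz":[0,-27.5,-11.6],"angular":[0,0,0]},{"grip":0,"xyz":[0,-27.5,-11.6],"angular":[0,0,0]},{"grip":0,"xyz":[0,-27.5,-11.6],"angular":[0,0,0]}]'

```text
time_s: 17.5
tcp_pos: [0.6757, 0.1051, 0.3027]
ee_rot: [[-0.005, -1.0, -0.0], [-1.0, 0.005, -0.0], [0.0, 0.0, -1.0]]
wrist_force: [-2.6, -2.5, -1.0]
gripper_width: 0.194
gripper_force: 30.0
```

```bash
python3 - <<'E'
from m import *
s=r.sense();p=s['tcp_pos'];g=p-[0,0,.006];th=np.arctan2(g[2]-.145,.722-g[0])-np.radians(27.2)
print('theta from handle',th,'radius',np.hypot(g[2]-.145,.722-g[0]),s['wrist_force'],s['gripper_width'])
q,e=tri(T,(346,133.5),S,(302.2,202.5));print('tip before',q,e,'r,ang',np.hypot(q[2]-.145,.722-q[0]),np.degrees(np.arctan2(q[2]-.145,.722-q[0])))
for c,(x0,x1,y0,y1) in((T,(338,356,116,138)),(S,(292,310,196,222))):
    print(x0,y0);print(c['img'][y0:y1,x0:x1].mean(2).astype(int))
a=T['img'][105:145,330:370,::-1];b=S['img'][190:230,280:320,::-1]
cv2.imwrite('pics/c7.png',cv2.resize(np.hstack([a,b]),(800,400),interpolation=cv2.INTER_CUBIC))
E
```

```text
theta from handle 0.7992388016740166 radius 0.15857130021719185 [-1.8976 -2.5029 -0.9275] 0.19751284588982265
tip before [ 0.6601 -0.0548  0.2596] 0.00022569331400976045 r,ang 0.1302665511391661 61.6356310763564
338 116
[[ 91  84  74  70  73  74  75  75  76  82 100 116 131 149 132 103 101 105]
 [ 93  86  77  70  73  75  77  79  79  82  97 111 127 145 131  99  97 106]
 [ 93  86  75  69  73  77  84  91  90  88  95 103 107 118 107  82  85  99]
 [ 92  82  69  68  73  79  92 104 103  95  90  93  98 105  95  75  80 100]
 [ 93  81  66  67  74  82  96 106 105  94  84  87  97 105  96  80  87 104]
 [ 93  82  66  67  74  82  96 106 103  91  84  87  97 105  99  93 101 106]
 [ 92  82  68  67  73  79  89  99  97  89  86  87  95 100  95  92  97  93]
 [ 92  84  69  68  73  70  66  74  82  85  85  87  88  87  83  81  81  80]
 [ 92  84  69  67  69  64  52  52  62  73  79  82  83  82  80  79  78  78]
 [ 93  85  68  59  58  53  45  45  53  65  75  80  82  82  80  80  80  78]
 [ 93  85  68  53  49  47  46  50  61  72  81  83  84  84  83  79  78  76]
 [ 94  86  68  52  48  48  49  62  78  88  90  89  89  
[... 2029 characters left out ...]
 63  65 116 188 174 111]
 [ 63  61  65  64  79 114 148  78  72  71  56  49  60  67 115 189 170 114]
 [ 53  51  57  71  77 120 153 100  72  71  53  51  59  64 119 191 176 112]
 [ 56  50  59  65  65 103 152 105  76  66  58  52  61  66 105 170 174 113]
 [ 54  51  57  66  62 101 151  93  83  64  53  50  56  63 101 172 168 102]
 [ 49  49  59  65  65  92 128 105  69  64  62  49  60  63  97 161 168 103]
 [ 61  60  59  67  65  74 101  91  65  62  60  55  58  61  85 146 176 125]
 [ 58  55  55  63  61  75  99  93  65  63  61  48  57  67  89 143 170 126]
 [ 59  55  59  66  64  74  97  99  66  62  62  51  57  64  85 139 160 109]
 [ 61  62  59  64  63  76  97  99  68  62  58  50  55  60  82 138 165 112]]
```

View pics/c7.png

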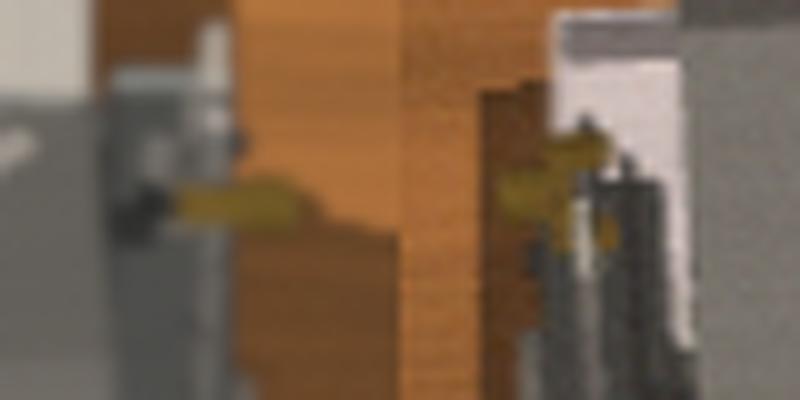

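The pointer tip (dark, left pane (150,205), source row about 125.2) stands level with the clamp's inner end (row about 125.0). The handle geometry gives 0.80 rad against about 0.81 for the clamp, so they agree within about 1 mm at the arc. The grip is firm and steady, so I am handing in.

```bash
python3 -c "
from h import *
s=r.sense();print(s['time_s'],s['tcp_pos'],np.abs(s['joint_velocities']).max(),s['gripper_force']);print(r.finish_job())"
```

```text
17.6 [0.67561974 0.10509248 0.30263683] 0.07173717955289242 30.00549852848053
the job is handed in; nothing more can be done
None
```

Job handed in at 17.6 s, verdict not shown: both bridges are in the tote, the gauge was left in the tray, and the hood is held still by its handle with the pointer within about 1 mm of the index by my measurement.

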